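# Spring the tilt-out bin and draw it fully open

## Robot

A 7-joint arm with a two-finger parallel gripper is mounted at the origin on the work surface. World frame = base frame: x ahead of the robot, y to its left, z up, the work surface at z = 0. Lengths are in m, angles in rad, forces in N, time in s.
With the tool pointing down it reaches from about 0.425 to 0.875 m from the base axis. Payload 4.7 kg.
Tool frame: the origin (TCP) lies at the very end of the fingers, on their centre line; the grasp point (between the pads) lies 19 mm behind it; z points along the fingers, y is the line along which they close (so a half turn about z gives the same grasp; the last joint's range is limited). The gripper opens to 87 mm and grips with 3 to 60 N. Pads are 19 mm wide; open, the fingers measure 117 mm over their backs; the gripper's body (75 mm by 190 mm) begins 51 mm behind the grasp point.
Start: joints at [1.299, 0.321, -0.07, 1.45, 0.023, 1.371, -0.057], TCP at [0.183, -0.624, 0.223] pointing down, gripper open.
Joint ranges: [-2.86, 2.86], [-0.3, 2.09], [-1.38, 1.24], [0.06, 2.45], [-1.56, 4.7], [0.09, 2.05], [-2.69, 2.69]. Speed limits (rad/s): [2.57, 2.57, 3.14, 3.14, 3.14, 3.14, 3.14].

## Interface

Orientations are given as a rotation vector (axis times angle).
In Python, from bench import ctrl gives the robot as it stands.
- The arm moves only by the tool jog_arm, never from a script. Its argument "commands" is a list of rows, each a list of 7 numbers: the opening, from 0 (shut) to 1 (fully open), then the shift along the world's x, y, z scaled (see below), then the turn, a rotation vector about the world's x, y, z scaled (see below). A call has exactly 5 rows; each row is the pose to reach, as a shift and turn from the pose commanded when the call began; what a row does not reach only later rows make up. The controller multiplies each number of a shift by 0.5 m and each number of a turn by 30 degrees. A row lasts 1/12 s, in which the tool goes at most 41.7 mm and 7.16 degrees, less where a joint would pass 70% of its speed; a pose out of reach is approached as far as the arm can. A call with a number of a shift or a turn outside -1 to 1 is refused whole. A call with a gripper value outside its range is refused whole. The fingers move at their own pace and stop on an object; "grip_force" is the grip in N (left out, the last holds). Time passes only in rows, so rows that repeat a pose let the fingers close, or fill a call up. It gives the time, the measured TCP pose, the force, the opening and the grip force at its end, in the units of the state.
- ctrl.get_state(): the state, without advancing time (a new reading comes with each control period).
- ctrl.get_image(name): name is "scene" or "side" or "wrist"; returns a dict with "frame" (400x640x3 uint8, red, green, blue), "vfov" (degrees; the focal length in pixels is half the picture's height over the tangent of half this angle, whatever the lens; pixels are square), "cx", "cy" (the principal point, pixels), "distortion" ([k1, k2, p1, p2, k3] as OpenCV has them; the pictures are not rectified), "camera_from_world" (4x4, takes a point from world to camera coordinates); the wrist camera has in their place "mount" (4x4, takes a point from camera to tool coordinates, whose origin is the TCP and whose axes are the flange's). Camera axes: x right, y down, z forward; pixel columns grow to the right and rows downward; lengths in m; the calibration is good to about 2 mm. A picture is of the moment at which its call begins: read the wrist's pose just before it. There is no depth.
- ctrl.close_job(): hands the job in; it is judged then, once.
The state is a dict: "time": time; "joint_positions": joint angles; "qd": joint speeds; "joint_torque": joint torques, N m; "position": TCP position; "tool_rot": TCP orientation; "ft_force": force on the tool from outside, world axes, zero at the start; "torque": the same for the moment, N m; "grip_width": opening from 0.0 (shut) to 1.0 (fully open); "grip_force": force on a finger pad.
Only numpy, scipy, OpenCV 4.12 (cv2) and the standard library are available. Lean on these libraries where they do the work, as an engineer would, in place of code of your own. Each camera call takes 0.05 s, during which the arm holds its last target. There are 200 camera calls.

## Task

The white plastic bin in the front of the orange-tiled counter has a push-to-open catch: press the top of its closed front fully home with the fingertips and let go so that it springs ajar by itself, then put the fingertips behind its top edge and draw it out until it is fully open, and leave it so. Never pinch the bin's front between the fingers, and leave the crockery and everything else where it stands.

Things in the scene. Friction and masses are not known exactly. Their poses are not given: they have to be found in the camera images.
- counter: raised tiled counter (fixed), tiles 240 mm above the bench. Its front looks along own -x (about to the robot's left), own y along the front, z up. Origin on the bench under the middle of the closed bin's outer face. Tiles: own x 19 to 420, y -260 to 300 mm; in the first 19 mm the bin fills y -120 to 120, its top flush with the tiles. The crockery stands at least 110 mm behind the front
- bin (a joint): bin's tilt, rad: 0 closed, latched, flush; -0.035 to -0.045 pressed fully home (7 mm in at the top, takes about 15 N); positive outward: about 0.3 ajar, where the spring leaves it after a full press and letting go; 0.56 fully open, at the stop. Latched, it cannot be pulled; a press not fully home leaves it latched. From ajar it draws out stiffly (up to 6 N at the top edge) and stays where left
- bin_lip (a point): middle of the top outer edge of the bin's front; moves with the bin. The front panel is 240 mm wide and 15 mm thick, the thickness running from this point along own +x (inward); own z points up the panel, own y along the edge. Behind it the bin is an open tub, free of walls for the top 80 mm
- bin_hinge (a point): middle of the bin's hinge line, at the foot of its front in the plane of the outer face, 30 mm above the bench and 210 mm below the top edge; the hinge line runs along the counter's own y
- bin_face: outer skin of the bin's white front panel, 240 mm wide, 207 mm high, 5 mm thick: the side that is pressed; origin on the hinge line
- bin_inner: inner side of the bin's front panel (10 mm thick, directly behind the outer skin) with the tub behind it: the side that is hooked from behind; origin on the hinge line
- jug: brass-coloured aluminium jug, about 105 mm across, 155 mm tall, with a loop handle; origin at the centre of its foot
- canister: lidded steel canister, 100 mm across, 147 mm tall with its black knob; origin at the centre of its foot
- saucer_blue: blue ceramic saucer, 116 mm across, 20 mm high; origin at the centre of its underside
- saucer_white: white ceramic saucer, 116 mm across, 20 mm high, on the bench in front of the counter; origin at the centre of its underside
- spoon_rest: dark wooden spoon rest, 85 x 200 mm, 30 mm high with the spoon fixed in it; origin at the centre of its underside
- tea_glass: green tea glass, 66 mm across, 85 mm tall, standing on the bench in front of the counter; origin at the centre of its foot
- clay_bowl: terracotta bowl, 170 mm across, 70 mm high, standing on the bench in front of the counter; origin at the centre of its foot

How it is judged:
On the way, in this order (a step that is already met when the one before it is completed fails the run):
1. the closed front is pressed inward by the fingers (value of joint bin below -0.022 rad and contact force between the fingers and bin_face above 1 N), for 0.05 s.
2. the bin springs ajar by itself, the fingers not behind its front (value of joint bin between 0.2 and 0.42 rad and contact force between the fingers and bin_inner below 0.5 N), for 0.2 s.
At the end, for the whole second after the job is handed in: The bin stands fully open (tilt over 0.49 rad of 0.56) and at rest; the seven loose things on the counter and bench are within 20 mm of where they stood (value of joint bin above 0.49 rad and velocity of joint bin below 0.05 rad/s and not (velocity of joint bin below -0.05 rad/s) and distance of each of jug, canister, saucer_blue, saucer_white, spoon_rest, tea_glass, clay_bowl from where it was at the start of the episode below 0.02 m); the robot touches nothing.
It fails at once if the bin's front is pinched: fingers press on its outer and inner side at once (contact force between the fingers and bin_face above 1 N and contact force between the fingers and bin_inner above 1 N).
It fails at once if any of the seven loose things is shifted or lifted by more than 20 mm (distance of any of jug, canister, saucer_blue, saucer_white, spoon_rest, tea_glass, clay_bowl from where it was at the start of the episode above 0.02 m).
It fails at once if any of them is tipped (angle between any of jug, canister, saucer_blue, saucer_white, spoon_rest, tea_glass, clay_bowl's own z axis and vertical above 0.35 rad).
It also fails if it takes over 51 s, if anything falls off the work surface, if the arm or the gripper's body presses on something with over 40 N, if the wrist force passes 120 N, or if a joint passes its speed limit or range.

## Working session

There is one attempt and no reset: what is moved stays moved. The work goes in short steps, Python scripts to look and compute and a tool call to move; the robot and the scene stay as the last step left them, time stands still between calls to the robot, and variables do not carry over. Pictures are saved under pics/ and viewed, at most 10 in all, crops included, and the job is handed in when it is done.

Besides the shell and the picture viewer there is one more tool, called after ">>>" by a JSON object that holds its "op" and its "data", one argument or row to a line. jog_arm: Moves the arm, as the interface text tells. Shifts and turns lie within -1 to 1; 1 stands for 0.5 m of shift or 30 degrees of turn. Its arguments: {"type":"object","properties":{"commands":{"type":"array","items":{"type":"array","items":{"type":"number","minimum":-1,"maximum":1}}},"grip_force":{"type":"number"}},"required":["commands"]}

```bash
mkdir -p pics
python3 - <<'E'
from bench import ctrl
import cv2,json,numpy as np
s=ctrl.get_state(); print({k:np.round(v,3).tolist() for k,v in s.items()})
for n in("scene","side"):
    d=ctrl.get_image(n); cv2.imwrite(f"pics/{n}0.png",d["frame"][:,:,::-1])
    np.savez(f"pics/{n}0.npz",**d)
    print(n,d["vfov"],d["cx"],d["cy"],d["distortion"],np.round(d["camera_from_world"],3).tolist())
E
```

```text
{'time': 0.0, 'joint_positions': [1.299, 0.322, -0.07, 1.452, 0.023, 1.371, -0.057], 'qd': [0.0, 0.001, -0.001, 0.001, -0.0, -0.001, 0.001], 'joint_torque': [0.0, -49.13, -0.404, -31.253, -0.064, 0.044, 0.0], 'position': [0.183, -0.623, 0.221], 'tool_rot': [-3.108, -0.447, 0.001], 'ft_force': [-0.397, 0.052, -0.667], 'torque': [-0.017, -0.004, 0.038], 'grip_force': 0.0, 'grip_width': 0.999}
scene 55.05702397847731 316.49902883278514 202.56492230346544 [-0.07680722  0.          0.          0.          0.        ] [[0.053, 0.999, -0.005, -0.031], [0.937, -0.052, -0.345, -0.426], [-0.345, 0.013, -0.939, 1.323], [0.0, 0.0, 0.0, 1.0]]
side 55.124177186914984 325.13785201095664 199.48368419377627 [-0.05284363  0.          0.          0.          0.        ] [[-0.869, -0.494, -0.009, 0.445], [-0.36, 0.647, -0.672, 0.301], [0.338, -0.581, -0.74, 1.176], [0.0, 0.0, 0.0, 1.0]]
```

View pics/scene0.png

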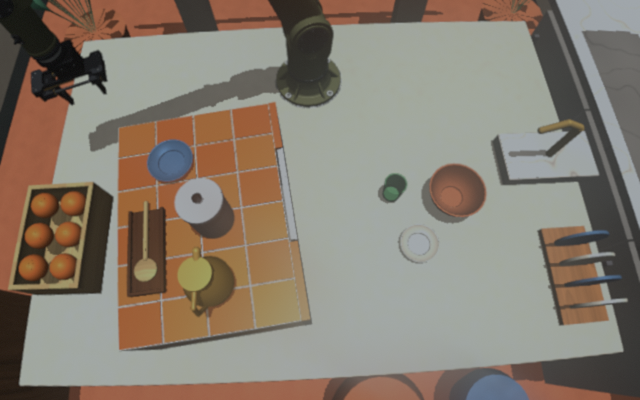

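View pics/side0.png

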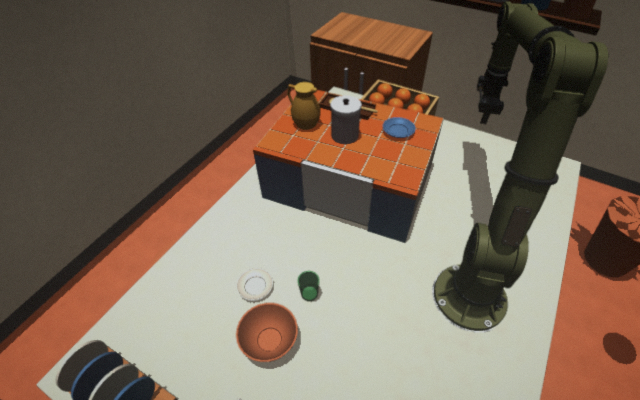

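The scene view shows the counter to the robot's right, with the bin's white lip running from about (281,150) to (293,240). In the side view the front panel has its top corners at about (305,163) and (372,181). The glass, saucer and bowl stand well in front of it. Next I'll measure the panel.

```bash
cat > h.py <<'E'
import numpy as np,cv2
def K(d):
    f=d["frame"].shape[0]/2/np.tan(np.radians(float(d["vfov"]))/2)
    return np.array([[f,0,float(d["cx"])],[0,f,float(d["cy"])],[0,0,1]])
def load(n): return dict(np.load(f"pics/{n}.npz"))
def und(d,p): return cv2.undistortPoints(np.array(p,float).reshape(-1,1,2),K(d),d["distortion"])[:,0]
def plane(d,p,z):
    T=d["camera_from_world"];R=T[:3,:3];c=-R.T@T[:3,3]
    v=np.c_[und(d,p),np.ones(len(p))]@R
    return c+v*((z-c[2])/v[:,2])[:,None]
def tri(a,pa,b,pb):
    X=cv2.triangulatePoints(a["camera_from_world"][:3],b["camera_from_world"][:3],und(a,pa).T,und(b,pb).T)
    return (X[:3]/X[3]).T
def proj(d,P):
    T=d["camera_from_world"]
    return cv2.projectPoints(np.array(P,float),cv2.Rodrigues(T[:3,:3])[0],T[:3,3],K(d),d["distortion"])[0][:,0]
E
python3 - <<'E'
from h import *
a,b=load("scene0"),load("side0")
def comp(d,seed,tol):
    im=d["frame"].copy();m=np.zeros((402,642),np.uint8)
    cv2.floodFill(im,m,seed,(0,0,0),(tol,)*3,(tol,)*3,cv2.FLOODFILL_FIXED_RANGE|cv2.FLOODFILL_MASK_ONLY|(255<<8))
    c=max(cv2.findContours(m[1:-1,1:-1],0,1)[0],key=cv2.contourArea)
    q=cv2.approxPolyDP(c,4,True)[:,0]; print(q.tolist(),cv2.contourArea(c)); return q
comp(b,(337,192),25); comp(a,(287,195),30)
print(a["frame"][195,270:305].tolist())
v=np.hstack([cv2.resize(a["frame"][130:260,240:330],None,fx=4,fy=4),cv2.resize(b["frame"][140:270,250:350+90],None,fx=4,fy=4)[:,:440]])
v=np.hstack([cv2.resize(a["frame"][130:260,255:315],None,fx=4.5,fy=4.5),cv2.resize(b["frame"][150:240,290:390],None,fx=5,fy=585/90)])
cv2.imwrite("pics/z.png",v[:,:,::-1]); print(v.shape)
E
```

```text
[[301, 164], [304, 209], [368, 228], [372, 183]] 2865.0
[[282, 148], [278, 156], [289, 231], [296, 238]] 457.5
[[157, 104, 66], [157, 105, 67], [157, 105, 67], [157, 105, 67], [158, 106, 68], [157, 106, 67], [158, 106, 68], [157, 107, 69], [157, 106, 68], [158, 107, 68], [156, 108, 73], [145, 119, 98], [133, 128, 124], [133, 133, 132], [154, 158, 160], [162, 166, 170], [162, 167, 170], [161, 166, 169], [163, 167, 171], [154, 158, 161], [128, 130, 129], [139, 142, 135], [159, 163, 154], [162, 167, 158], [161, 166, 158], [163, 167, 159], [161, 166, 158], [161, 166, 158], [161, 167, 158], [162, 167, 158], [161, 166, 157], [162, 167, 157], [162, 167, 158], [162, 167, 158], [162, 168, 158]]
(585, 770, 3)
```

View pics/z.png

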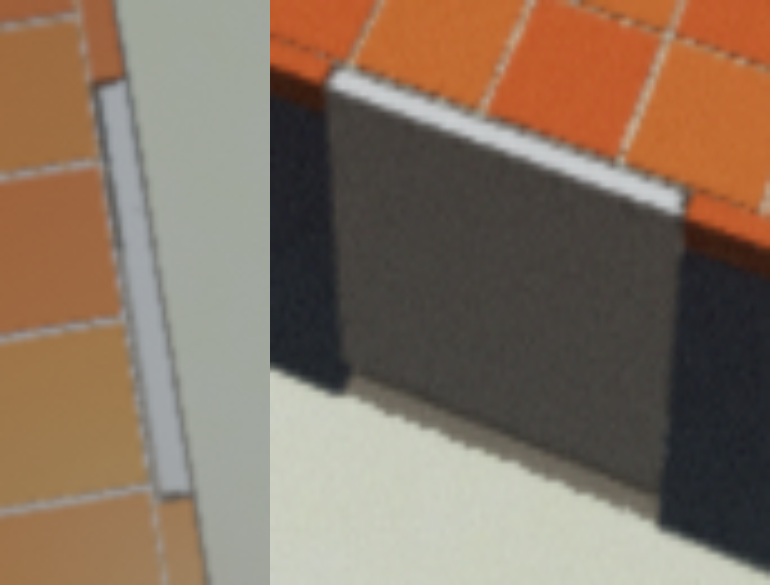

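The zoom shows the lip's outer top edge: in the scene view from (282.8,147.8) to (296.8,239.8), in the side view from (372.8,182.8) to (301.6,163.8).

Run:
```python
from h import *
a,b=load("scene0"),load("side0")
P=tri(a,[(282.8,147.8),(296.8,239.8)],b,[(372.8,182.8),(301.6,163.8)]);print("lip",P.round(4).tolist(),np.linalg.norm(P[1]-P[0]))
print(plane(a,[(282.8,147.8),(296.8,239.8)],.24).round(4).tolist(),plane(b,[(372.8,182.8),(301.6,163.8)],.24).round(4).tolist())
m=P.mean(0);u=P[1]-P[0];u[2]=0;u/=np.linalg.norm(u)
print("mid",m,"edge dir",u,"outward",[-u[1],u[0]],"deg",np.degrees(np.arctan2(u[1],u[0])))
Q=tri(a,[(172,161),(198,200),(196,271),(392,188),(458,190),(418,244)],b,[(399,129),(346,103),(304,89),(308,283),(267,325),(256,284)]);print(Q.round(3).tolist())
from bench import ctrl
d=ctrl.get_image("wrist");print(d["mount"].round(3).tolist(),d["vfov"])
```

```text
lip [[0.3882, -0.0761, 0.24], [0.6276, -0.0488, 0.2353]] 0.24094322611897376
[[0.3915, -0.0734, 0.24], [0.6309, -0.0466, 0.24]] [[0.3863, -0.0801, 0.24], [0.6231, -0.0471, 0.24]]
mid [ 0.50790091 -0.06245214  0.23763307] edge dir [0.99358012 0.11313069 0.        ] outward [np.float64(-0.11313069280723466), np.float64(0.9935801157153634)] deg 6.495817989735342
[[0.415, -0.351, 0.252], [0.57, -0.241, 0.372], [0.72, -0.231, 0.386], [0.441, 0.228, 0.057], [0.466, 0.409, 0.084], [0.6, 0.292, 0.01]]
[[0.0, -0.952, -0.306, 0.085], [1.0, 0.0, -0.0, -0.001], [0.0, -0.306, 0.952, -0.163], [0.0, 0.0, 0.0, 1.0]] 62.379852332087665
```

>>> {"op": "jog_arm", "data": {
  "commands": [
    [0,0,0,0.4,0,0,0],
    [0,0,0,0.4,0,0,0],
    [0,0,0,0.4,0,0,0],
    [0,0,0,0.4,0,0,0],
    [0,0,0,0.4,0,0,0]
  ],
  "grip_force": 20
}}

```text
time: 0.57
position: [0.1832, -0.6235, 0.4261]
tool_rot: [3.107, 0.447, 0.001]
ft_force: [-0.5, -0.9, 0.2]
grip_width: 0.707
grip_force: 0.0
```

>>> {"op": "jog_arm", "data": {
  "commands": [
    [0,0.16,0.3,0,0,0,0.9],
    [0,0.16,0.3,0,0,0,0.9],
    [0,0.16,0.3,0,0,0,0.9],
    [0,0.16,0.3,0,0,0,0.9],
    [0,0.16,0.3,0,0,0,0.9]
  ]
}}

```text
time: 0.98
position: [0.2694, -0.4664, 0.4242]
tool_rot: [2.91, 1.184, 0.006]
ft_force: [2.0, 0.2, 1.3]
grip_width: 0.325
grip_force: 0.0
```

>>> {"op": "jog_arm", "data": {
  "commands": [
    [0,0.18,0.35,0,0,0,0.9],
    [0,0.18,0.35,0,0,0,0.9],
    [0,0.18,0.35,0,0,0,0.9],
    [0,0.18,0.35,0,0,0,0.9],
    [0,0.18,0.35,0,0,0,0.9]
  ]
}}

```text
time: 1.4
position: [0.3549, -0.2949, 0.4228]
tool_rot: [2.561, 1.819, 0.001]
ft_force: [1.3, 0.1, -0.6]
grip_width: 0.02
grip_force: 0.0
```

>>> {"op": "jog_arm", "data": {
  "commands": [
    [0,0.18,0.35,0,0,0,0.87],
    [0,0.18,0.35,0,0,0,0.87],
    [0,0.18,0.35,0,0,0,0.87],
    [0,0.18,0.35,0,0,0,0.87],
    [0,0.18,0.35,0,0,0,0.87]
  ]
}}

```text
time: 1.82
position: [0.4443, -0.1196, 0.4228]
tool_rot: [2.084, 2.35, 0.001]
ft_force: [0.7, 0.7, -0.2]
grip_width: 0.005
grip_force: 0.0
```

>>> {"op": "jog_arm", "data": {
  "commands": [
    [0,0.11,0.3,0,0,0,0],
    [0,0.11,0.3,0,0,0,0],
    [0,0.11,0.3,0,0,0,0],
    [0,0.11,0.3,0,0,0,0],
    [0,0.11,0.3,0,0,0,0]
  ]
}}

```text
time: 2.23
position: [0.4987, 0.0351, 0.4226]
tool_rot: [-2.076, -2.355, -0.006]
ft_force: [-1.3, 1.2, 0.9]
grip_width: 0.008
grip_force: 0.0
```

>>> {"op": "jog_arm", "data": {
  "commands": [
    [0,0,0,-0.4,0,0,0],
    [0,0,0,-0.4,0,0,0],
    [0,0,0,-0.4,0,0,0],
    [0,0,0,-0.4,0,0,0],
    [0,0,0,-0.4,0,0,0]
  ]
}}

```text
time: 2.65
position: [0.4968, 0.0256, 0.2195]
tool_rot: [-2.092, -2.342, 0.003]
ft_force: [0.2, -0.1, 1.2]
grip_width: 0.009
grip_force: 0.0
```

Run:
```python
from bench import ctrl
import cv2,numpy as np
s=ctrl.get_state();print(s["position"],s["tool_rot"],s["ft_force"])
d=ctrl.get_image("side");np.savez("pics/side1.npz",**d)
e=ctrl.get_image("scene")
v=np.vstack([cv2.resize(d["frame"][120:260,250:450],(800,400))[:, :],cv2.resize(e["frame"][130:260,240:500],(400,200))[:, :].repeat(1,0) if 0 else np.hstack([e["frame"][80:280,200:600],d["frame"][150:350,200:600]])])
cv2.imwrite("pics/v1.png",v[:,:,::-1])
```

```text
[0.49679335 0.02563986 0.21947643] [-2.09248931 -2.3415868   0.00296445] [ 0.2138294  -0.11713166  1.21662424]
```

View pics/v1.png

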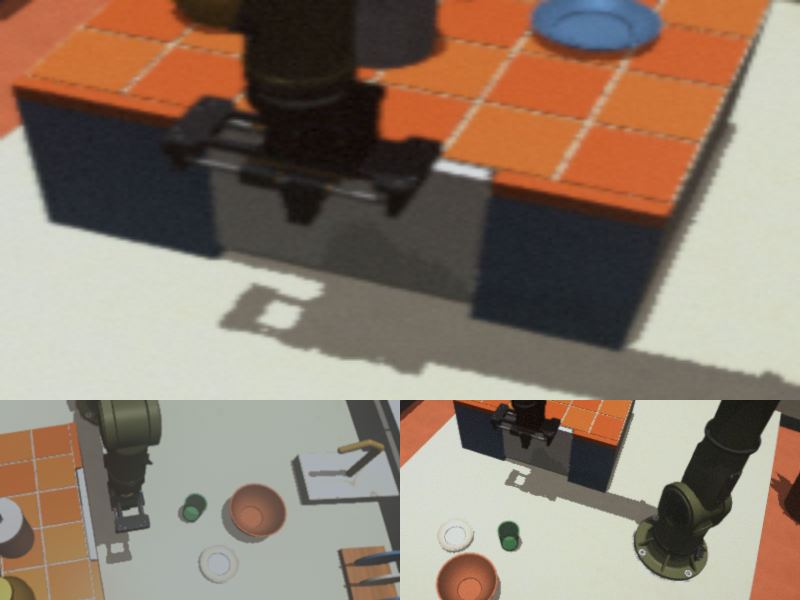

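The shut fingers stand about 80 mm in front of the middle of the panel, with the tip just below its top edge. The crockery is clear. I'll approach and press now.

>>> {"op": "jog_arm", "data": {
  "commands": [
    [0,0.007,-0.06,0,0,0,0],
    [0,0.013,-0.11,0,0,0,0],
    [0,0.014,-0.126,0,0,0,0],
    [0,0.015,-0.13,0,0,0,0],
    [0,0.015,-0.134,0,0,0,0]
  ]
}}

```text
time: 3.17
position: [0.5067, -0.0404, 0.2242]
tool_rot: [2.092, 2.342, 0.003]
ft_force: [-0.2, 0.5, 0.4]
grip_width: 0.005
grip_force: 0.0
```

>>> {"op": "jog_arm", "data": {
  "commands": [
    [0,0,-0.004,0,0,0,0],
    [0,0.001,-0.008,0,0,0,0],
    [0,0.001,-0.012,0,0,0,0],
    [0,0.002,-0.016,0,0,0,0],
    [0,0.002,-0.018,0,0,0,0]
  ]
}}

```text
time: 3.58
position: [0.5068, -0.0495, 0.2226]
tool_rot: [2.092, 2.344, -0.0]
ft_force: [0.3, 0.3, 0.2]
grip_width: 0.003
grip_force: 0.0
```

>>> {"op": "jog_arm", "data": {
  "commands": [
    [0,0,-0.003,0,0,0,0],
    [0,0.001,-0.006,0,0,0,0],
    [0,0.001,-0.009,0,0,0,0],
    [0,0.001,-0.012,0,0,0,0],
    [0,0.001,-0.012,0,0,0,0]
  ]
}}

```text
time: 4.0
position: [0.5069, -0.0519, 0.2226]
tool_rot: [-2.086, -2.343, -0.004]
ft_force: [-2.0, 7.3, 1.5]
grip_width: 0.004
grip_force: 3.6
```

>>> {"op": "jog_arm", "data": {
  "commands": [
    [0,0,-0.004,0,0,0,0],
    [0,0.001,-0.008,0,0,0,0],
    [0,0.001,-0.01,0,0,0,0],
    [0,0.001,-0.012,0,0,0,0],
    [0,0.001,-0.012,0,0,0,0]
  ]
}}

```text
time: 4.42
position: [0.5073, -0.0556, 0.2226]
tool_rot: [-2.083, -2.343, -0.008]
ft_force: [-2.4, 11.5, 2.9]
grip_width: 0.008
grip_force: 5.7
```

>>> {"op": "jog_arm", "data": {
  "commands": [
    [0,0,-0.004,0,0,0,0],
    [0,0.001,-0.008,0,0,0,0],
    [0,0.001,-0.01,0,0,0,0],
    [0,0.001,-0.012,0,0,0,0],
    [0,0.001,-0.012,0,0,0,0]
  ]
}}

```text
time: 4.83
position: [0.5075, -0.0572, 0.2226]
tool_rot: [-2.076, -2.343, -0.012]
ft_force: [-4.4, 19.5, 3.9]
grip_width: 0.009
grip_force: 9.5
```

>>> {"op": "jog_arm", "data": {
  "commands": [
    [0,0,-0.003,0,0,0,0],
    [0,0,-0.006,0,0,0,0],
    [0,0,-0.008,0,0,0,0],
    [0,0,-0.008,0,0,0,0],
    [0,0,-0.008,0,0,0,0]
  ]
}}

```text
time: 5.25
position: [0.5075, -0.0578, 0.2226]
tool_rot: [-2.071, -2.344, -0.017]
ft_force: [-4.0, 24.7, 4.7]
grip_width: 0.001
grip_force: 12.4
```

>>> {"op": "jog_arm", "data": {
  "commands": [
    [0,-0.034,0.3,0,0,0,0],
    [0,-0.034,0.3,0,0,0,0],
    [0,-0.034,0.3,0,0,0,0],
    [0,-0.034,0.3,0,0,0,0],
    [0,-0.034,0.3,0,0,0,0]
  ]
}}

```text
time: 5.67
position: [0.49, 0.0858, 0.2232]
tool_rot: [-2.08, -2.354, -0.003]
ft_force: [-0.1, 0.6, 0.3]
grip_width: 0.004
grip_force: 0.0
```

>>> {"op": "jog_arm", "data": {
  "commands": [
    [0,0,0,0.16,0,0,0],
    [0,0,0,0.16,0,0,0],
    [0,0,0,0.16,0,0,0],
    [0,0,0,0.16,0,0,0],
    [0,0,0,0.16,0,0,0]
  ]
}}

```text
time: 6.08
position: [0.4913, 0.0776, 0.3024]
tool_rot: [2.093, 2.342, -0.001]
ft_force: [-0.2, -0.8, -0.2]
grip_width: 0.003
grip_force: 0.0
```

Run:
```python
from bench import ctrl
import cv2,numpy as np
s=ctrl.get_state();print(s["position"],s["tool_rot"],s["ft_force"])
d=ctrl.get_image("side");np.savez("pics/side2.npz",**d)
e=ctrl.get_image("scene");np.savez("pics/scene2.npz",**e)
v=np.hstack([cv2.resize(d["frame"][140:260,270:390],None,fx=4,fy=4),cv2.resize(e["frame"][130:260,250:330],(320,480))])
cv2.imwrite("pics/v2.png",v[:,:,::-1])
```

```text
[0.49127258 0.07755348 0.30236709] [ 2.09307763e+00  2.34217168e+00 -7.12765085e-04] [-0.16245559 -0.84997293 -0.22480167]
```

View pics/v2.png

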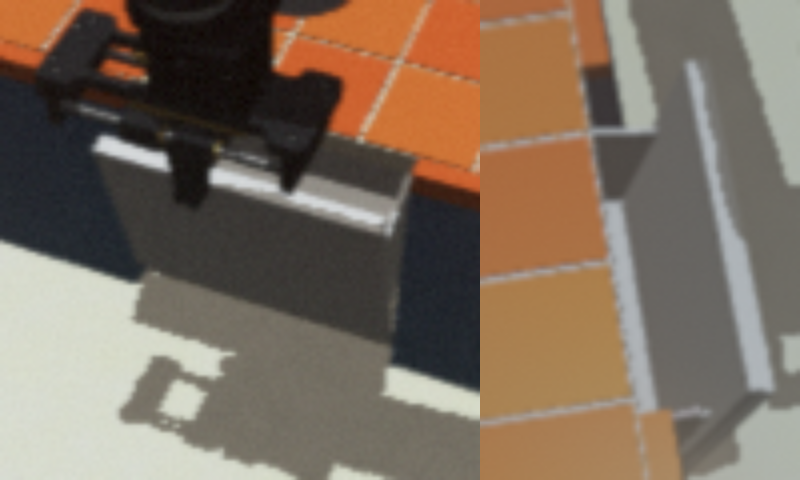

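The bin has sprung ajar. In the scene view its outer top edge runs from about (305,147) to (323,235), and the gap behind it is open.

Run:
```python
from h import *
e=load("scene2")
P=plane(e,[(305,146.8),(323,235.1)],.231);print(P.round(4).tolist(),P.mean(0))
Q=plane(e,[(250+(645-480)/4,130+410/3.69)],.24);print("tile/front strip",Q)
```

```text
[[0.387, -0.0177, 0.231], [0.6205, 0.0143, 0.231]] [ 0.50376746 -0.00171795  0.231     ]
tile/front strip [[ 0.6332633 -0.0594473  0.24     ]]
```

>>> {"op": "jog_arm", "data": {
  "commands": [
    [0,0.005,-0.04,0.06,0,0,0],
    [0,0.01,-0.1,0.06,0,0,0],
    [0,0.02,-0.18,0.06,0,0,0],
    [0,0.028,-0.248,0.06,0,0,0],
    [0,0.028,-0.248,0.06,0,0,0]
  ]
}}

```text
time: 6.6
position: [0.5047, -0.0553, 0.3305]
tool_rot: [-2.106, -2.33, 0.006]
ft_force: [0.0, -1.5, 0.0]
grip_width: 0.006
grip_force: 0.0
```

>>> {"op": "jog_arm", "data": {
  "commands": [
    [0,0,0,-0.03,0,0,0],
    [0,0,0,-0.07,0,0,0],
    [0,0,0,-0.11,0,0,0],
    [0,0,0,-0.14,0,0,0],
    [0,0,0,-0.14,0,0,0]
  ]
}}

```text
time: 7.02
position: [0.5026, -0.0457, 0.2582]
tool_rot: [-2.088, -2.338, 0.006]
ft_force: [-0.6, 0.0, 0.6]
grip_width: 0.006
grip_force: 0.0
```

>>> {"op": "jog_arm", "data": {
  "commands": [
    [0,0,0,-0.03,0,0,0],
    [0,0,0,-0.06,0,0,0],
    [0,0,0,-0.09,0,0,0],
    [0,0,0,-0.115,0,0,0],
    [0,0,0,-0.115,0,0,0]
  ]
}}

```text
time: 7.43
position: [0.5036, -0.0456, 0.2027]
tool_rot: [-2.09, -2.34, 0.003]
ft_force: [0.6, 0.6, -0.2]
grip_width: 0.003
grip_force: 0.0
```

>>> {"op": "jog_arm", "data": {
  "commands": [
    [0,-0.001,0.01,0,0,0,0],
    [0,-0.002,0.02,0,0,0,0],
    [0,-0.003,0.03,-0.002,0,0,0],
    [0,-0.004,0.04,-0.004,0,0,0],
    [0,-0.006,0.05,-0.006,0,0,0]
  ]
}}

```text
time: 7.85
position: [0.503, -0.0209, 0.2028]
tool_rot: [2.091, 2.341, 0.0]
ft_force: [2.0, -2.7, -1.3]
grip_width: 0.009
grip_force: 1.4
```

>>> {"op": "jog_arm", "data": {
  "commands": [
    [0,-0.001,0.01,-0.002,0,0,0],
    [0,-0.002,0.02,-0.005,0,0,0],
    [0,-0.003,0.03,-0.008,0,0,0],
    [0,-0.004,0.04,-0.01,0,0,0],
    [0,-0.006,0.05,-0.012,0,0,0]
  ]
}}

```text
time: 8.27
position: [0.4994, 0.003, 0.1959]
tool_rot: [2.092, 2.341, -0.002]
ft_force: [2.2, -6.5, 0.1]
grip_width: 0.005
grip_force: 2.7
```

>>> {"op": "jog_arm", "data": {
  "commands": [
    [0,0,0.006,-0.002,0,0,0],
    [0,-0.001,0.012,-0.004,0,0,0],
    [0,-0.002,0.018,-0.006,0,0,0],
    [0,-0.002,0.022,-0.007,0,0,0],
    [0,-0.003,0.026,-0.008,0,0,0]
  ]
}}

```text
time: 8.68
position: [0.4982, 0.0123, 0.1924]
tool_rot: [2.092, 2.336, -0.008]
ft_force: [0.8, -14.5, 5.7]
grip_width: 0.009
grip_force: 7.6
```

>>> {"op": "jog_arm", "data": {
  "commands": [
    [0,0,0.004,0,0,0,0],
    [0,0,0.008,0,0,0,0],
    [0,0,0.01,0,0,0,0],
    [0,0,0.01,0,0,0,0],
    [0,0,0.01,0,0,0,0]
  ]
}}

```text
time: 9.1
position: [0.4982, 0.0126, 0.1925]
tool_rot: [2.094, 2.329, -0.015]
ft_force: [1.2, -19.8, 3.3]
grip_width: 0.007
grip_force: 9.4
```

At the stop. Back off inward, then up.

>>> {"op": "jog_arm", "data": {
  "commands": [
    [0,0.001,-0.02,0,0,0,0],
    [0,0.003,-0.05,0,0,0,0],
    [0,0.004,-0.07,0,0,0,0],
    [0,0.004,-0.07,0,0,0,0],
    [0,0.004,-0.07,0,0,0,0]
  ]
}}

```text
time: 9.52
position: [0.4995, -0.0119, 0.1919]
tool_rot: [-2.092, -2.342, -0.001]
ft_force: [-0.7, 0.9, 0.2]
grip_width: 0.003
grip_force: 0.0
```

>>> {"op": "jog_arm", "data": {
  "commands": [
    [0,0,0,0.06,0,0,0],
    [0,0,0,0.14,0,0,0],
    [0,0,0,0.22,0,0,0],
    [0,0,0,0.3,0,0,0],
    [0,0,0,0.3,0,0,0]
  ]
}}

```text
time: 9.93
position: [0.5028, -0.0102, 0.35]
tool_rot: [2.083, 2.339, 0.011]
ft_force: [-0.1, -0.1, 0.3]
grip_width: 0.005
grip_force: 0.0
```

>>> {"op": "jog_arm", "data": {
  "commands": [
    [0,0,0,0.06,0,0,0],
    [0,0,0,0.06,0,0,0],
    [0,0,0,0.06,0,0,0],
    [0,0,0,0.06,0,0,0],
    [0,0,0,0.06,0,0,0]
  ]
}}

```text
time: 10.35
position: [0.4993, -0.012, 0.371]
tool_rot: [-2.09, -2.343, 0.001]
ft_force: [-0.6, -0.7, 0.4]
grip_width: 0.004
grip_force: 0.0
```

Run:
```python
from bench import ctrl
import cv2,numpy as np
s=ctrl.get_state();print(s["time"],s["position"],s["ft_force"])
d=ctrl.get_image("side");e=ctrl.get_image("scene");np.savez("pics/scene3.npz",**e)
v=np.hstack([d["frame"][60:360,200:500],cv2.resize(e["frame"][130:260,250:350],(400,520))[:300]]) if 0 else np.hstack([cv2.resize(d["frame"][60:260,230:450],(400,364)),cv2.resize(e["frame"][120:260,240:380],(364,364))])
cv2.imwrite("pics/v3.png",v[:,:,::-1])
```

```text
10.35 [ 0.49927319 -0.01195483  0.37103205] [-0.62715122 -0.6607074   0.40731743]
```

View pics/v3.png

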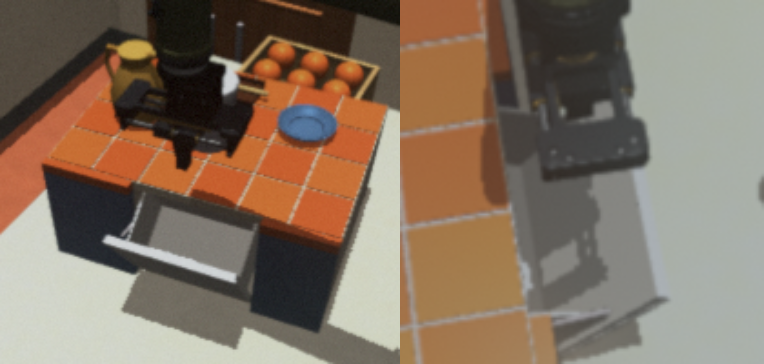

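The side view shows the bin fully open. In the scene view its outer lip corner is at about (342,235), roughly 110 mm out. The crockery has not moved and the fingers are clear.

```bash
python3 -c "
from bench import ctrl
print(ctrl.close_job())"
```

```text
the job is handed in; nothing more can be done
None
```

The job is handed in: I pressed the bin home, it sprang ajar by itself, and I drew it out to its stop; the last pictures show it fully open, the crockery in place and the gripper clear.

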